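# Swing the disinfection box lid over its balance point and hold it just below

### The arm

A 7-joint arm with a two-finger parallel gripper is mounted at the origin on the work surface. World frame = base frame: x ahead of the robot, y to its left, z up, the work surface at z = 0. Lengths are in m, angles in rad, forces in N, time in s.
With the tool pointing down it reaches from about 0.4 to 0.875 m from the base axis. Payload 6.5 kg.
Tool frame: the origin (TCP) lies at the very end of the fingers, on their centre line; the grasp point (between the pads) lies 19 mm behind it; z points along the fingers, y is the line along which they close (so a half turn about z gives the same grasp; the last joint's range is limited). The gripper opens to 88 mm and grips with 3 to 60 N. Pads are 18 mm wide; open, the fingers measure 123 mm over their backs; the gripper's body (75 mm by 187 mm) begins 45 mm behind the grasp point.
Start: joints at [1.153, 0.536, -0.004, 1.538, 0.003, 1.067, -0.071], TCP at [0.224, -0.61, 0.239] pointing down, gripper open.
Joint ranges: [-2.7, 2.7], [-0.37, 2.16], [-1.27, 1.26], [0.24, 2.4], [-1.31, 4.45], [0.19, 1.91], [-2.76, 2.76]. Speed limits (rad/s): [2.39, 2.39, 3.14, 3.14, 3.14, 3.14, 3.14].

### API

Orientations are given as a rotation vector (axis times angle).
In Python, from workcell import bot gives the robot as it stands. The module is installed in compiled form; this text tells all that it offers.
- The arm moves only by the tool move_arm, never from a script. Its argument "plan" is one flat list of numbers, 7 for each row, row after row: the shift along the tool's x, y, z in m, then the turn, a rotation vector about the tool's x, y, z in degrees, then the closure in counts, from 0 (fully open) to 255 (shut). In form: [dx, dy, dz, rx, ry, rz, fingers, dx, dy, dz, rx, ry, rz, fingers, ...]. A call has 1 to 5 rows; each row is the pose to reach, as a shift and turn from the pose commanded when the call began, along the tool's axes at that moment; what a row does not reach only later rows make up. A row lasts 1/10 s, in which the tool goes at most 50 mm and 8.59 degrees, less where a joint would pass 70% of its speed; a pose out of reach is approached as far as the arm can. A call with a gripper value outside its range is refused whole. The fingers move at their own pace and stop on an object; "force" is the grip in N (left out, the last holds). Time passes only in rows, so rows that repeat a pose let the fingers close. It gives the time, the measured TCP pose, the force, the opening and the grip force at its end, in the units of the state.
- bot.get_state(): the state, without advancing time (a new reading comes with each control period).
- bot.read_camera(name): name is "scene" or "side" or "wrist"; returns a dict with "pixels" (384x512x3 uint8, blue, green, red), "fx", "fy", "cx", "cy" (pixels), "R" (3x3) and "t" (3): a world point X has camera coordinates R X + t; the wrist camera has in their place "tool_from_camera" (4x4, takes a point from camera to tool coordinates, whose origin is the TCP and whose axes are the flange's). Camera axes: x right, y down, z forward; pixel columns grow to the right and rows downward; lengths in m; the calibration is good to about 2 mm. A picture is of the moment at which its call begins: read the wrist's pose just before it. There is no depth.
- bot.job_done(): hands the job in; it is judged then, once.
Trained networks look in a picture, given as the dict that the camera call returned (one of the last four; its "shot" number tells which), for a name from the list of things; names that differ only in an ending like _2 or _b are one class to them, and where a whole thing is asked for, a point or a joint stands for the part that bears it (a point fixed in the world has none). Each returns a list of dicts, best first, with "score" (0 to 1); they miss things now and then, are a little off and sometimes report something else, mostly with a low value. They report only what shows in the picture. A call takes as long as a camera call. They do not tell look-alikes from the thing itself.
- bot.look_for(picture, label): "at" ([column, row] in pixels, amid what is visible of it).
- bot.regions_of(picture, label): "region" (384x512 bool, what is visible of it) and "at" ([column, row] in pixels, amid what is visible of it).
- bot.tip_of(picture, label): "at" ([column, row] in pixels: a listed point, or the origin of a listed thing).
The state is a dict: "time": time; "joints": joint angles; "joint_velocities": joint speeds; "joint_torque": joint torques, N m; "tcp_pos": TCP position; "ee_rot": TCP orientation; "force": force on the tool from outside, world axes, zero at the start; "wrist_torque": the same for the moment, N m; "opening": finger opening in m; "grip_force": force on a finger pad.
Only numpy, scipy, OpenCV 4.12 (cv2) and the standard library are available. Lean on these libraries where they do the work, as an engineer would, in place of code of your own. Each camera call takes 0.05 s, during which the arm holds its last target. There are 200 camera calls.

### The job

I am about to reset the hinge springs of the white UV disinfection box. Take the laryngoscope off its lid and lay it, without dropping it, flat and wholly inside the blue tray; then raise the lid until it has just gone over its balance point and the springs carry it, not letting it fly open, ease it back and hold it about 5 to 10 degrees below the balance point for me. Finish while still holding the lid there, and leave the tape roll, the cup and the spray bottle alone.

Things in the scene. Friction and masses are not known exactly. Their poses are not given: they have to be found in the camera images.
- uvbox: White plastic UV-C disinfection box, fixed to the table: 190 mm deep (x), 300 mm wide (y), shell 100 mm high plus a 30 mm thick lid, so the shut lid's flat top is 130 mm above the table. Origin at the middle of the underside; -x is the front (handle, control panel), +x the rear (hinges), z up. The orange panel in the lid is a solid window level with its top.
- lid (a joint): Opening angle of the 0.9 kg lid, rad: 0 shut, 1.75 fully open against its stop; the front rises, turning about the box's y axis. Springs carry part of its weight: the balance point is at 0.95 rad (54 degrees). Below it the lid falls shut by itself, above it it swings open by itself; the pull grows away from 0.95, to about 2 N at the handle when shut. Hardly any friction.
- lid_hinge (a point): Point on the lid's hinge line, at the middle of the box's width, fixed to the box: 98 mm behind the box's origin (+x of the box) and 100 mm above the table. Axes as the box's.
- lid_handle (a point): Centre of the lid's black barrel handle, 24 mm in diameter, 44 mm long, along the box's y axis, on a 22 mm wide neck; its centre is 37 mm out from the middle of the lid's front edge. Lid shut: 230 mm in front of the hinge line and 16 mm above it (116 mm above the table). Turns with the lid. Its flat ends can be pinched from above, fingers closing along y; it then turns between the pads.
- laryngoscope: Steel laryngoscope, about 0.28 kg, on its side on the shut lid. Round handle 28 mm thick, dark rings, along its x from -60 (green cap) to +56 mm, then a 24 mm head; a curved blade 24 mm high, 5 mm thick, runs from the head to +y, bulging to x = 79 mm, tip at x = 57, y = 102 mm. Origin under the handle's axis, at its underside; z up, axis at z = 14 mm. Grip across the handle at the origin.
- blade_tip (a point): Tip of the laryngoscope's blade, at x = 57, y = 102, z = 12 mm of the laryngoscope.
- handle_butt (a point): End of the laryngoscope's handle (green cap), at x = -60, y = 0, z = 14 mm of the laryngoscope.
- tray: Empty blue instrument tray with a grey liner, fixed to the table: 250 mm (x) by 190 mm (y) outside, walls 4 mm thick and 22 mm high, inner floor 4 mm above the table. Origin at the middle of the underside.
- tape: Bystander: roll of white tape, 64 mm across, 25 mm high, lying flat; origin under its centre.
- cup: Bystander: white plastic cup, 70 mm across, 85 mm high; origin under its centre.
- spray: Bystander: bottle of disinfectant, 56 mm across, 150 mm high; origin under its centre.
Mind the look-alikes: they are no part of the job. There is more than one size of the laryngoscope; the one meant has the size given above.

How it is judged:
On the way, in this order (a step that is already met when the one before it is completed fails the run):
1. the laryngoscope lies in the tray, flat, at rest and let go, with the lid still shut (x of laryngoscope in the frame of tray between -0.121 and 0.121 m and y of laryngoscope in the frame of tray between -0.091 and 0.091 m and z of laryngoscope in the frame of tray below 0.02 m and x of blade_tip in the frame of tray between -0.123 and 0.123 m and y of blade_tip in the frame of tray between -0.093 and 0.093 m and z of each of blade_tip, handle_butt in the frame of tray below 0.035 m and x of handle_butt in the frame of tray between -0.123 and 0.123 m and y of handle_butt in the frame of tray between -0.093 and 0.093 m and contact force between the fingers and laryngoscope below 0.05 N and linear speed of laryngoscope below 0.03 m/s and value of joint lid below 0.06 rad), for 0.2 s.
2. the lid is past its balance point (value of joint lid above 0.98 rad), for 0.1 s.
At the end, for the whole second after the job is handed in: The lid is held still by the fingers at 0.74 to 0.92 rad (about 2 to 12 degrees below its balance point of 0.95 rad), nothing else propping it, after having been past the balance point; the laryngoscope lies flat, wholly inside the tray and let go (value of joint lid between 0.74 and 0.92 rad and velocity of joint lid between -0.05 and 0.05 rad/s and contact force between the fingers and uvbox above 0.05 N and contact force between each of laryngoscope, tape, cup, spray and uvbox below 0.05 N and x of laryngoscope in the frame of tray between -0.121 and 0.121 m and y of laryngoscope in the frame of tray between -0.091 and 0.091 m and z of laryngoscope in the frame of tray below 0.02 m and x of blade_tip in the frame of tray between -0.123 and 0.123 m and y of blade_tip in the frame of tray between -0.093 and 0.093 m and z of each of blade_tip, handle_butt in the frame of tray below 0.035 m and x of handle_butt in the frame of tray between -0.123 and 0.123 m and y of handle_butt in the frame of tray between -0.093 and 0.093 m and contact force between the fingers and laryngoscope below 0.05 N and linear speed of laryngoscope below 0.03 m/s); the arm keeps its last pose, push and grip.
It fails at once if the lid is raised while the laryngoscope is not in the tray (value of joint lid above 0.1 rad and not (x of laryngoscope in the frame of tray between -0.121 and 0.121 m and y of laryngoscope in the frame of tray between -0.091 and 0.091 m and z of laryngoscope in the frame of tray below 0.02 m and x of blade_tip in the frame of tray between -0.123 and 0.123 m and y of blade_tip in the frame of tray between -0.093 and 0.093 m and z of each of blade_tip, handle_butt in the frame of tray below 0.035 m and x of handle_butt in the frame of tray between -0.123 and 0.123 m and y of handle_butt in the frame of tray between -0.093 and 0.093 m)).
It fails at once if the lid flies open (beyond 1.4 rad) (value of joint lid above 1.4 rad).
It fails at once if the laryngoscope is dropped (falls out of the fingers at over 0.6 m/s, a drop of about 2 cm) (contact force between the fingers and laryngoscope below 0.05 N and linear speed of laryngoscope above 0.6 m/s).
It fails at once if the tape roll, the cup or the spray bottle is moved by more than 25 mm (distance of any of tape, cup, spray from where it was at the start of the episode above 0.025 m).
It also fails if it takes over 64 s, if anything falls off the work surface, if the arm or the gripper's body presses on something with over 40 N, if the wrist force passes 120 N, or if a joint passes its speed limit or range.

## Working session

There is one attempt and no reset: what is moved stays moved. The work goes in short steps, Python scripts to look and compute and a tool call to move; the robot and the scene stay as the last step left them, time stands still between calls to the robot, and variables do not carry over. Pictures are saved under pics/ and viewed, at most 10 in all, crops included, and the job is handed in when it is done.

Besides the shell and the picture viewer there is one more tool, called after "Call:" by a JSON object that holds its "method" and its "body", one argument or row to a line. move_arm: Moves the arm, as the interface text tells. Its arguments: {"type":"object","properties":{"plan":{"type":"array"},"force":{"type":"number"}},"required":["plan"]}

```bash
mkdir -p pics; cat > h.py <<'E'
import numpy as np, cv2
from workcell import bot
from scipy.spatial.transform import Rotation as Ro
def ray(p,uv):
    d=np.array([(uv[0]-p["cx"])/p["fx"],(uv[1]-p["cy"])/p["fy"],1.])
    if "R" in p:
        R=np.array(p["R"]);t=np.array(p["t"]);return -R.T@t,R.T@d
    s=p["state"];T=np.array(p["tool_from_camera"]);Rt=Ro.from_rotvec(s["ee_rot"]).as_matrix()
    return np.array(s["tcp_pos"])+Rt@T[:3,3],Rt@T[:3,:3]@d
def onz(p,uv,z):
    o,d=ray(p,uv);return o+d*(z-o[2])/d[2]
def tri(obs):
    A=np.zeros((3,3));b=np.zeros(3)
    for p,uv in obs:
        o,d=ray(p,uv);d=d/np.linalg.norm(d);M=np.eye(3)-np.outer(d,d);A+=M;b+=M@o
    return np.linalg.solve(A,b)
def shot(n):
    s=bot.get_state();p=bot.read_camera(n);p["state"]=s;return p
E
python3 - <<'E'
from h import *
np.set_printoptions(precision=3,suppress=True)
s=bot.get_state();print(s)
P={n:shot(n) for n in("scene","side")}
cv2.imwrite("pics/a.png",cv2.resize(np.vstack([P["scene"]["pixels"],P["side"]["pixels"]]),None,fx=.78,fy=.78))
cv2.imwrite("pics/s.png",cv2.resize(P["scene"]["pixels"],None,fx=1.5,fy=1.5))
for n,p in P.items():
    for l in ["uvbox","lid_hinge","lid_handle","laryngoscope","blade_tip","handle_butt","tray","tape","cup","spray"]:
        print(n,l,[(np.round(r["at"],1).tolist(),round(r["score"],2)) for r in bot.tip_of(p,l)])
E
```

```text
{'time': 0.0, 'joints': array([ 1.153,  0.537, -0.004,  1.539,  0.003,  1.067, -0.071]), 'joint_velocities': array([ 0.   ,  0.   , -0.002,  0.001, -0.001, -0.001, -0.001]), 'joint_torque': array([ -0.   , -57.099,   0.991, -25.16 ,  -0.056,   0.018,   0.   ]), 'tcp_pos': array([ 0.224, -0.61 ,  0.238]), 'ee_rot': array([-3.092, -0.55 ,  0.001]), 'force': array([-0.119,  0.88 , -0.131]), 'wrist_torque': array([-0.006,  0.043, -0.018]), 'grip_force': 0.0, 'opening': 0.08796515837349393}
scene uvbox [([259.9, 279.9], 0.73)]
scene lid_hinge [([222.7, 262.6], 0.63)]
scene lid_handle [([309.3, 238.1], 0.84)]
scene laryngoscope [([341.1, 227.5], 0.76), ([238.8, 234.2], 0.63)]
scene blade_tip [([283.0, 246.0], 0.73), ([363.9, 262.2], 0.56)]
scene handle_butt [([240.3, 216.4], 0.68)]
scene tray [([215.5, 189.9], 0.57), ([242.3, 234.2], 0.38)]
scene tape [([361.9, 358.6], 0.57), ([293.3, 202.8], 0.51)]
scene cup [([212.0, 141.6], 0.73)]
scene spray [([361.2, 356.3], 0.92)]
side uvbox [([204.3, 242.6], 0.92)]
side lid_hinge [([182.8, 205.5], 0.9)]
side lid_handle [([234.9, 231.8], 0.78), ([174.3, 305.6], 0.74)]
side laryngoscope [([200.9, 203.5], 0.67), ([288.6, 265.0], 0.65)]
side blade_tip [([251.7, 279.7], 0.76), ([203.5, 221.6], 0.7)]
side handle_butt [([219.2, 193.7], 0.95), ([308.3, 265.5], 0.89), ([201.3, 203.0], 0.31)]
side tray []
side tape [([292.6, 233.4], 0.8)]
side cup [([312.8, 169.2], 0.58)]
side spray [([173.3, 305.4], 0.77)]
```

View pics/a.png

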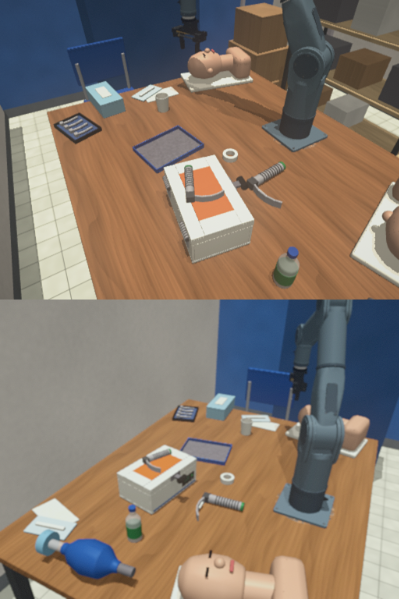

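View pics/s.png

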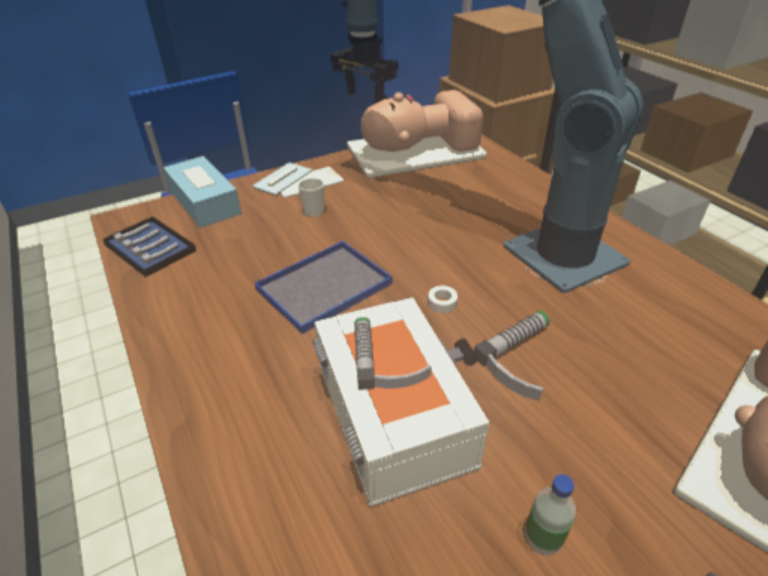

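The scene view has two laryngoscopes. One is on the box lid (green cap at about 241,214; head 243,255; blade tip about 285,247). The other lies on the table (cap about 363,212). "On its lid" fits the first one. I'll check its size and measure the rest.

```bash
python3 - <<'E'
from h import *
np.set_printoptions(precision=3,suppress=True)
a=shot("scene");b=shot("side")
T=lambda u,v:tri([(a,u),(b,v)])
butt=T((240.3,216.4),(219.2,193.7));tip=T((283,246),(203.5,221.6));print("lid scope",butt,tip,np.linalg.norm(butt-tip),"expect",np.hypot(117,102))
print("onz",onz(a,(240.3,216.4),.144),onz(a,(283,246),.142),onz(b,(219.2,193.7),.144),onz(b,(203.5,221.6),.142))
print("handle",T((309.3,238.1),(234.9,231.8)),"hinge",T((222.7,262.6),(182.8,205.5)),"box",T((259.9,279.9),(204.3,242.6)))
print("tape",onz(a,(293.3,202.8),0),onz(b,(292.6,233.4),0),"cup",onz(a,(212,141.6),0),onz(b,(312.8,169.2),0),"spray",onz(a,(361.2,356.3),0),onz(b,(173.3,305.4),0))
# tray: blue rim
for n,p in(("scene",a),("side",b)):
  for l in("tray","lid_handle","laryngoscope"):
    for r in bot.regions_of(p,l)[:3]:
      g=r["region"].astype(np.uint8);c,_=cv2.findContours(g,0,1);c=max(c,key=cv2.contourArea)
      q=cv2.approxPolyDP(c,.03*cv2.arcLength(c,True),True)[:,0]
      print(n,l,round(r["score"],2),r["at"],g.sum(),q.tolist())
      if l=="tray":
        print(np.array([onz(p,u,.022)[:2] for u in q]), cv2.minAreaRect(np.array([onz(p,u,.022)[:2] for u in c[:,0]],np.float32)))
i=a["pixels"][190:330,190:380];cv2.imwrite("pics/c.png",cv2.resize(i,None,fx=4,fy=4,interpolation=2))
E
```

```text
lid scope [0.607 0.094 0.139] [0.569 0.246 0.134] 0.15651726427808477 expect 155.21919984331836
onz [0.612 0.104 0.144] [0.57  0.244 0.142] [0.604 0.093 0.144] [0.561 0.265 0.142]
handle [0.473 0.221 0.101] hinge [0.703 0.184 0.109] box [ 0.609  0.199 -0.008]
tape [0.366 0.    0.   ] [ 0.351  0.    -0.   ] cup [ 0.443 -0.484  0.   ] [ 0.463 -0.514  0.   ] spray [0.522 0.499 0.   ] [0.521 0.501 0.   ]
scene tray 0.57 [215.9, 190.7] 3110 [[260, 183], [226, 161], [170, 192], [204, 220]]
[[ 0.423 -0.122]
 [ 0.466 -0.3  ]
 [ 0.707 -0.233]
 [ 0.661 -0.052]] ((0.5646810531616211, -0.17912328243255615), (0.2668294608592987, 0.22295331954956055), 9.567558288574219)
scene laryngoscope 0.97 [338.4, 232.0] 1026 [[362, 207], [316, 231], [356, 265], [361, 259], [330, 238], [365, 216]]
scene laryngoscope 0.55 [247.8, 245.5] 833 [[237, 212], [240, 259], [286, 249], [250, 250], [246, 213]]
side tray 0.79 [266.4, 192.7] 1576 [[231, 191], [254, 207], [286, 212], [296, 186], [241, 178]]
[[ 0.678 -0.124]
 [ 0.54  -0.06 ]
 [ 0.417 -0.088]
 [ 0.459 -0.294]
 [ 0.695 -0.242]] ((0.5567989945411682, -0.17009171843528748), (0.2590980529785156, 0.22412291169166565), 11.3720703125)
side lid_handle 0.92 [202.7, 224.2] 3322 [[251, 204], [219, 191], [192, 208], [203, 221], [179, 205], [149, 226], [193, 250], [235, 234]]
side laryngoscope 0.92 [281.5, 259.7] 687 [[252, 280], [261, 260], [305, 269], [312, 261], [263, 248]]
side laryngoscope 0.77 [196.4, 201.4] 497 [[219, 194], [183, 201], [182, 209], [205, 222], [205, 216], [192, 209]]
```

View pics/c.png

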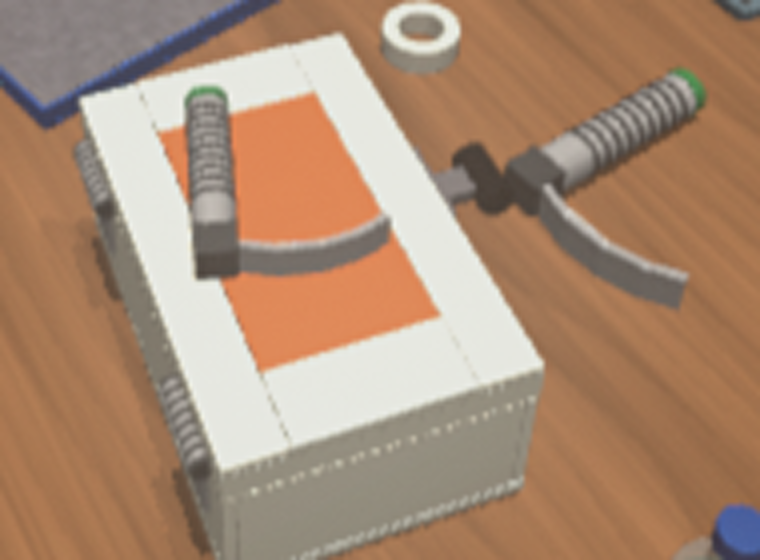

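The crop confirms the lid scope. It measures 156 mm from butt to tip against 155 mm nominal, and it is on the lid. The black lid handle is at about (311,235). I'll pass over the tray first and look with the wrist camera.

```bash
cat >> h.py <<'E'
def go(pos,yaw):
    "shift/turn in tool axes to reach pos with tool down and tool-x at yaw (deg)"
    s=bot.get_state();R=Ro.from_rotvec(s["ee_rot"]).as_matrix()
    Rt=Ro.from_euler("z",yaw,degrees=True).as_matrix()@np.diag([1.,-1,-1])
    d=R.T@(np.array(pos)-s["tcp_pos"]);w=np.degrees(Ro.from_matrix(R.T@Rt).as_rotvec())
    print("t",round(s["time"],2),"shift",np.round(d,4),"turn",np.round(w,2),"dist",round(float(np.linalg.norm(d)),3),"force",np.round(s["force"],1))
E
python3 - <<'E'
from h import *
np.set_printoptions(precision=3,suppress=True)
a=shot("scene")
C=np.array([onz(a,(190+x/4,190+y/4),.13)[:2] for x,y in[(80,98),(345,35),(542,365),(222,470)]])
print(C,C.mean(0),[np.linalg.norm(C[i]-C[i-1]) for i in range(4)],np.degrees(np.arctan2(*((C[0]-C[1])[::-1]))),np.degrees(np.arctan2(*((C[3]-C[2])[::-1]))),np.degrees(np.arctan2(*((C[2]-C[1])[::-1]))))
print(shot("wrist")["tool_from_camera"])
go((.5,-.18,.34),14)
E
```

```text
[[0.672 0.044]
 [0.485 0.079]
 [0.538 0.369]
 [0.722 0.338]] [0.604 0.207] [np.float64(0.297908760660253), np.float64(0.18997103188219455), np.float64(0.29438805202684704), np.float64(0.18632141954493675)] -10.681736740105745 -9.613159186549948 79.6850431082492
[[ 0.001 -0.947 -0.323  0.084]
 [ 1.     0.001  0.    -0.   ]
 [ 0.    -0.323  0.947 -0.146]
 [ 0.     0.     0.     1.   ]]
t 1.6 shift [ 0.407 -0.309 -0.101] turn [-0.    0.    6.16] dist 0.521 force [0.5 0.5 0.2]
```

Call:
{"method": "move_arm", "body": {
  "plan": [0.407,-0.309,-0.1,0,0,6,0,0.407,-0.309,-0.1,0,0,6,0,0.407,-0.309,-0.1,0,0,6,0,0.407,-0.309,-0.1,0,0,6,0,0.407,-0.309,-0.1,0,0,6,0]
}}

```text
time: 2.1
tcp_pos: [0.3571, -0.4018, 0.2873]
ee_rot: [3.117, 0.387, 0.0]
force: [1.1, -0.5, 0.4]
opening: 0.0882
grip_force: 0.0
```

```bash
python3 - <<'E'
from h import *
go((.5,-.18,.34),14)
E
```

```text
t 2.1 shift [ 0.1928 -0.1801 -0.0527] turn [ 0.03 -0.01  0.15] dist 0.269 force [ 1.1 -0.5  0.4]
```

Call:
{"method": "move_arm", "body": {
  "plan": [0.18,-0.17,-0.05,0,0,0,0,0.18,-0.17,-0.05,0,0,0,0,0.18,-0.17,-0.05,0,0,0,0,0.18,-0.17,-0.05,0,0,0,0,0.18,-0.17,-0.05,0,0,0,0]
}}

```text
time: 2.6
tcp_pos: [0.4886, -0.1951, 0.337]
ee_rot: [3.117, 0.387, 0.001]
force: [0.6, -0.5, 0.2]
opening: 0.0879
grip_force: 0.0
```

```bash
python3 - <<'E'
from h import *
np.set_printoptions(precision=3,suppress=True)
p=shot("wrist");cv2.imwrite("pics/w1.png",p["pixels"])
for r in bot.regions_of(p,"tray")[:2]:
  c,_=cv2.findContours(r["region"].astype(np.uint8),0,1);c=max(c,key=cv2.contourArea)
  q=cv2.approxPolyDP(c,.03*cv2.arcLength(c,True),True)[:,0]
  print(r["score"],q.tolist());print(np.array([onz(p,u,.022)[:2] for u in q]),cv2.minAreaRect(np.array([onz(p,u,.022)[:2] for u in c[:,0]],np.float32)))
r=bot.tip_of(p,"tray")
for x in r: print(x["score"],onz(p,x["at"],0))
go((.56,.15,.34),40)
E
```

```text
0.74 [[198, 0], [199, 172], [323, 180], [347, 0]]
[[ 0.646 -0.076]
 [ 0.426 -0.119]
 [ 0.459 -0.301]
 [ 0.692 -0.258]] ((0.5560603737831116, -0.18850886821746826), (0.23773488402366638, 0.19132283329963684), 11.750572204589844)
0.26 [[424, 200], [422, 221], [450, 251], [472, 254], [488, 244], [488, 213], [444, 194]]
[[ 0.467 -0.46 ]
 [ 0.433 -0.471]
 [ 0.395 -0.537]
 [ 0.399 -0.573]
 [ 0.422 -0.59 ]
 [ 0.471 -0.565]
 [ 0.483 -0.486]] ((0.4368097186088562, -0.52398681640625), (0.1351485252380371, 0.08079920709133148), 81.83847045898438)
0.73 [ 0.563 -0.185  0.   ]
t 2.75 shift [ 0.154 -0.315 -0.003] turn [  0.03  -0.12 -25.45] dist 0.35 force [-0.1  0.2  0. ]
```

View pics/w1.png

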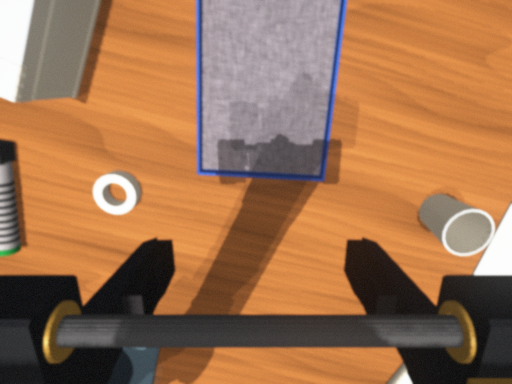

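The wrist view shows the tray's near edge from (199,172) to (323,180), the tape at (117,193) and the cup at (457,225). That gives the tray centre at (0.565,-0.187) with yaw 10.7°. Next I move over the scope.

Call:
{"method": "move_arm", "body": {
  "plan": [0.175,-0.29,0,0,0,-40,0,0.175,-0.29,0,0,0,-40,0,0.175,-0.29,0,0,0,-40,0,0.175,-0.29,0,0,0,-40,0,0.175,-0.29,0,0,0,-40,0]
}}

```text
time: 3.25
tcp_pos: [0.561, 0.0421, 0.3361]
ee_rot: [2.794, 1.433, -0.001]
force: [0.3, 0.0, 0.4]
opening: 0.0881
grip_force: 0.0
```

```bash
python3 - <<'E'
from h import *
go((.615,.115,.33),64)
E
```

```text
t 3.25 shift [0.0907 0.0013 0.006 ] turn [ 0.03  0.05 -9.69] dist 0.091 force [0.3 0.  0.4]
```

Call:
{"method": "move_arm", "body": {
  "plan": [0.09,0,0.005,0,0,-10,0,0.09,0,0.005,0,0,-10,0,0.09,0,0.005,0,0,-10,0]
}}

```text
time: 3.55
tcp_pos: [0.6144, 0.1195, 0.3297]
ee_rot: [-2.655, -1.674, -0.001]
force: [0.0, -0.2, 0.3]
opening: 0.0882
grip_force: 0.0
```

```bash
python3 - <<'E'
from h import *
np.set_printoptions(precision=4,suppress=True)
p=shot("wrist");cv2.imwrite("pics/w2.png",p["pixels"])
D={}
for l,z in(("laryngoscope",.13),("blade_tip",.142),("handle_butt",.144),("lid_handle",.116)):
  for x in bot.tip_of(p,l): print(l,x["score"],x["at"],onz(p,x["at"],z)); D.setdefault(l,onz(p,x["at"],z))
if "blade_tip" in D and "handle_butt" in D:
  v=(D["blade_tip"]-D["handle_butt"])[:2];y=np.arctan2(v[1],v[0])-np.arctan2(102,117)
  o=D["handle_butt"][:2]+.06*np.array([np.cos(y),np.sin(y)])
  print(np.linalg.norm(v),np.degrees(y),o);go((*o,.2),np.degrees(y))
E
```

```text
laryngoscope 0.77 [264.3, 127.4] [0.635 0.153 0.13 ]
laryngoscope 0.55 [65.7, 201.5] [0.3933 0.1748 0.13  ]
blade_tip 0.86 [37.5, 102.5] [0.4406 0.2744 0.142 ]
blade_tip 0.79 [157.7, 69.3] [0.5658 0.2493 0.142 ]
handle_butt 0.72 [259.0, 185.6] [0.604  0.1009 0.144 ]
handle_butt 0.55 [21.7, 230.8] [0.337 0.168 0.144]
lid_handle 0.76 [102.5, 128.6] [0.4719 0.2271 0.116 ]
0.2383225178830844 92.1760622198008 [0.6017 0.1608]
t 3.8 shift [ 0.0383 -0.0317  0.1311] turn [  0.01   0.09 -28.2 ] dist 0.14 force [ 0.6 -0.8 -0.2]
```

View pics/w2.png

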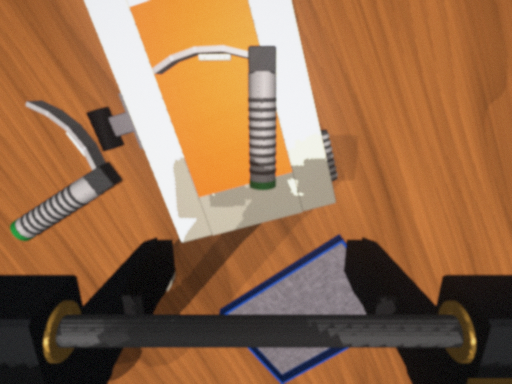

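The scope on the lid shows with butt (259,186), head (262,57) and tip (157,69). The lid's barrel handle is at (102,128), and the look-alike scope is at far left. Origin comes to about (0.633,0.154) with yaw 63.5°.

```bash
python3 - <<'E'
from h import *
go((.633,.154,.134),63.5)
E
```

```text
t 3.8 shift [ 0.046  -0.0006  0.1971] turn [0.03 0.08 0.47] dist 0.202 force [ 0.6 -0.8 -0.2]
```

Call:
{"method": "move_arm", "body": {
  "plan": [0.046,0,0.015,0,0,0.5,0,0.046,0,0.06,0,0,0.5,0,0.046,0,0.105,0,0,0.5,0,0.046,0,0.15,0,0,0.5,0,0.046,0,0.18,0,0,0.5,0],
  "force": 25
}}

```text
time: 4.3
tcp_pos: [0.6322, 0.1539, 0.1484]
ee_rot: [2.671, 1.654, -0.005]
force: [-0.2, 0.1, -0.8]
opening: 0.0881
grip_force: 0.0
```

```bash
python3 - <<'E'
from h import *
go((.633,.154,.134),63.5)
E
```

```text
t 4.3 shift [0.0005 0.0007 0.0144] turn [-0.08  0.18  0.03] dist 0.014 force [-0.2  0.1 -0.8]
```

Call:
{"method": "move_arm", "body": {
  "plan": [0,0,0.014,0,0,0,0,0,0,0.014,0,0,0,120,0,0,0.014,0,0,0,200,0,0,0.014,0,0,0,230,0,0,0.014,0,0,0,230]
}}

```text
time: 4.8
tcp_pos: [0.6346, 0.1569, 0.1391]
ee_rot: [2.669, 1.656, 0.004]
force: [0.7, 0.3, 0.2]
opening: 0.0581
grip_force: 0.0
```

Call:
{"method": "move_arm", "body": {
  "plan": [0,0,0,0,0,0,230,0,0,0,0,0,0,230,0,0,0,0,0,0,230,0,0,0,0,0,0,230]
}}

```text
time: 5.2
tcp_pos: [0.6337, 0.1565, 0.1373]
ee_rot: [2.669, 1.657, 0.0]
force: [-0.5, -0.9, 0.9]
opening: 0.0271
grip_force: 25.0
```

Call:
{"method": "move_arm", "body": {
  "plan": [0,0,-0.02,0,0,0,230,0,0,-0.05,0,0,0,230,0,0,-0.08,0,0,0,230,0,0,-0.1,0,0,0,230]
}}

```text
time: 5.6
tcp_pos: [0.6336, 0.1568, 0.2387]
ee_rot: [2.669, 1.657, 0.001]
force: [-0.8, 0.4, -2.3]
opening: 0.0273
grip_force: 25.0
```

```bash
python3 - <<'E'
from h import *
go((.563,-.226,.2),10.7)
E
```

```text
t 5.6 shift [-0.3744  0.1065  0.0386] turn [ 1.000e-02 -4.000e-02  5.297e+01] dist 0.391 force [-0.8  0.4 -2.3]
```

Call:
{"method": "move_arm", "body": {
  "plan": [-0.02,0.005,0,0,0,3,230,-0.055,0.016,0,0,0,8,230,-0.095,0.027,0,0,0,14,230,-0.135,0.038,0,0,0,20,230,-0.175,0.05,0,0,0,26,230]
}}

```text
time: 6.1
tcp_pos: [0.5987, -0.0252, 0.2357]
ee_rot: [-2.977, -1.004, 0.005]
force: [-0.2, -0.1, -2.3]
opening: 0.0273
grip_force: 25.0
```

```bash
python3 - <<'E'
from h import *
go((.563,-.226,.2),10.7)
E
```

```text
t 6.1 shift [-0.1499  0.1382  0.0359] turn [-0.03  0.16 26.59] dist 0.207 force [-0.2 -0.1 -2.3]
```

Call:
{"method": "move_arm", "body": {
  "plan": [-0.03,0.028,0.005,0,0,5.5,230,-0.06,0.055,0.015,0,0,11,230,-0.09,0.083,0.025,0,0,16.5,230,-0.12,0.111,0.03,0,0,22,230,-0.145,0.134,0.035,0,0,26.6,230]
}}

```text
time: 6.6
tcp_pos: [0.565, -0.2206, 0.2004]
ee_rot: [3.128, 0.29, -0.005]
force: [0.4, -0.1, -3.1]
opening: 0.0272
grip_force: 25.0
```

```bash
python3 - <<'E'
from h import *
np.set_printoptions(precision=3,suppress=True)
p=shot("wrist");q=shot("scene")
cv2.imwrite("pics/w3.png",np.hstack([cv2.resize(p["pixels"],None,fx=.8,fy=.8)[:,:],cv2.resize(q["pixels"][110:303,120:350],(366,307))]))
for x in bot.tip_of(p,"tray"): print(x["score"],onz(p,x["at"],0))
for l in("blade_tip","handle_butt"):
  for x in bot.tip_of(p,l): print(l,x["score"],x["at"],onz(p,x["at"],.21))
go((.563,-.226,.012),10.7)
E
```

```text
0.62 [ 0.564 -0.184  0.   ]
blade_tip 0.87 [32.1, 153.4] [ 0.601 -0.115  0.21 ]
handle_butt 0.57 [258.7, 361.9] [ 0.505 -0.231  0.21 ]
t 6.85 shift [-0.005  0.009  0.189] turn [-0.08  0.1   0.32] dist 0.189 force [-0.   0.2 -3.1]
```

View pics/w3.png

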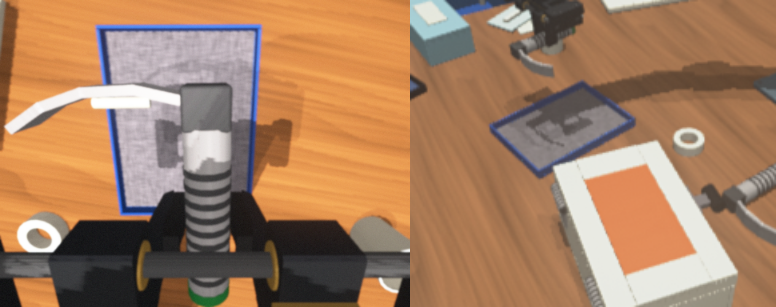

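The scope is held level and in line with the tray, with the tip at (32,153) in the camera frame, as predicted. I lower it now.

Call:
{"method": "move_arm", "body": {
  "plan": [-0.004,0.004,0.04,0,0,0,230,-0.004,0.004,0.085,0,0,0,230,-0.004,0.004,0.125,0,0,0,230,-0.004,0.004,0.155,0,0,0,230,-0.004,0.004,0.17,0,0,0,230]
}}

```text
time: 7.35
tcp_pos: [0.5629, -0.2194, 0.0292]
ee_rot: [-3.124, -0.306, 0.006]
force: [0.1, 0.3, -3.9]
opening: 0.0273
grip_force: 25.0
```

```bash
python3 - <<'E'
from h import *
go((.563,-.226,.0115),10.7)
E
```

```text
t 7.35 shift [-0.0011  0.0066  0.0177] turn [-0.18  0.21  0.48] dist 0.019 force [ 0.1  0.3 -3.9]
```

Call:
{"method": "move_arm", "body": {
  "plan": [0,0.002,0.006,0,0,0,230,0,0.002,0.011,0,0,0,230,0,0.002,0.015,0,0,0,230,0,0.002,0.018,0,0,0,230,0,0.002,0.018,0,0,0,230]
}}

```text
time: 7.85
tcp_pos: [0.5652, -0.2237, 0.0146]
ee_rot: [3.127, 0.303, 0.001]
force: [-0.5, 0.6, -4.1]
opening: 0.0275
grip_force: 25.0
```

Call:
{"method": "move_arm", "body": {
  "plan": [0,0,0.001,0,0,0,230,0,0,0.003,0,0,0,230,0,0,0.003,0,0,0,230]
}}

```text
time: 8.15
tcp_pos: [0.5653, -0.2238, 0.0114]
ee_rot: [3.127, 0.303, 0.001]
force: [0.8, -0.6, -1.9]
opening: 0.0273
grip_force: 25.0
```

Call:
{"method": "move_arm", "body": {
  "plan": [0,0,0.001,0,0,0,230,0,0,0.001,0,0,0,165,0,0,0.001,0,0,0,120,0,0,0.001,0,0,0,110,0,0,0.001,0,0,0,110]
}}

```text
time: 8.65
tcp_pos: [0.5651, -0.2237, 0.0102]
ee_rot: [3.127, 0.303, 0.0]
force: [0.5, 0.3, -0.3]
opening: 0.05
grip_force: 0.0
```

Call:
{"method": "move_arm", "body": {
  "plan": [0,0,0,0,0,0,110,0,0,-0.01,0,0,0,110,0,0,-0.03,0,0,0,110,0,0,-0.07,0,0,0,110,0,0,-0.12,0,0,0,110]
}}

```text
time: 9.15
tcp_pos: [0.5636, -0.2232, 0.1306]
ee_rot: [-3.126, -0.303, 0.005]
force: [1.1, -0.8, 0.5]
opening: 0.0498
grip_force: 0.0
```

```bash
python3 - <<'E'
from h import *
go((.47,.23,.25),-10.2)
E
```

```text
t 9.15 shift [-0.0052 -0.4629 -0.1186] turn [-0.07  0.18 21.27] dist 0.478 force [ 1.1 -0.8  0.5]
```

Call:
{"method": "move_arm", "body": {
  "plan": [0,0,-0.05,0,0,0,60,-0.02,-0.03,-0.1,0,0,4,0,-0.02,-0.07,-0.13,0,0,8,0,-0.02,-0.115,-0.15,0,0,12,0,-0.02,-0.16,-0.16,0,0,16,0]
}}

```text
time: 9.65
tcp_pos: [0.5159, -0.0747, 0.292]
ee_rot: [3.138, -0.143, 0.007]
force: [0.6, 0.9, 0.0]
opening: 0.0874
grip_force: 0.0
```

```bash
python3 - <<'E'
from h import *
np.set_printoptions(precision=3,suppress=True)
go((.46,.23,.25),-10.2)
E
```

```text
t 9.65 shift [-0.084 -0.298  0.042] turn [ 0.01 -0.25  4.99] dist 0.313 force [0.6 0.9 0. ]
```

Call:
{"method": "move_arm", "body": {
  "plan": [-0.084,-0.24,0,0,0,5,0,-0.084,-0.24,0,0,0,5,0,-0.084,-0.24,0,0,0,5,0,-0.084,-0.24,0,0,0,5,0,-0.084,-0.24,0,0,0,5,0]
}}

```text
time: 10.15
tcp_pos: [0.4528, 0.1685, 0.2898]
ee_rot: [-3.13, 0.272, -0.002]
force: [1.2, 0.6, -0.9]
opening: 0.088
grip_force: 0.0
```

```bash
python3 - <<'E'
from h import *
np.set_printoptions(precision=3,suppress=True)
p=shot("wrist");q=shot("scene")
cv2.imwrite("pics/w4.png",np.hstack([cv2.resize(p["pixels"],None,fx=.8,fy=.8),cv2.resize(q["pixels"][130:303,140:346],(366,307))]))
for x in bot.tip_of(p,"lid_handle"): print(x["score"],x["at"],onz(p,x["at"],.116))
for l,z in(("laryngoscope",.004),("blade_tip",.016),("handle_butt",.018)):
  for x in bot.tip_of(q,l):
    w=onz(q,x["at"],z);print(l,round(x["score"],2),x["at"],w,"in tray",Ro.from_euler("z",-10.7,degrees=True).apply(w-[.565,-.186,0]))
go((.474,.23,.25),-10.2)
E
```

```text
0.79 [197.2, 157.4] [0.475 0.228 0.116]
laryngoscope 0.74 [342.6, 226.0] [0.299 0.168 0.004] in tray [-0.196  0.397  0.004]
laryngoscope 0.61 [210.5, 182.3] [ 0.56  -0.234  0.004] in tray [-0.014 -0.046  0.004]
laryngoscope 0.16 [223.1, 264.6] [0.679 0.118 0.004] in tray [0.168 0.278 0.004]
blade_tip 0.86 [361.7, 263.6] [0.356 0.313 0.016] in tray [-0.113  0.529  0.016]
blade_tip 0.67 [213.2, 204.7] [ 0.605 -0.108  0.016] in tray [0.054 0.069 0.016]
blade_tip 0.41 [224.4, 264.3] [0.679 0.128 0.016] in tray [0.17  0.288 0.016]
handle_butt 0.81 [225.9, 178.2] [ 0.51  -0.211  0.018] in tray [-0.059 -0.014  0.018]
handle_butt 0.59 [359.1, 210.2] [0.219 0.15  0.018] in tray [-0.277  0.394  0.018]
t 10.45 shift [ 0.008 -0.067  0.039] turn [ 0.04 -0.03  0.16] dist 0.078 force [-0.2 -1.  -0.2]
```

View pics/w4.png

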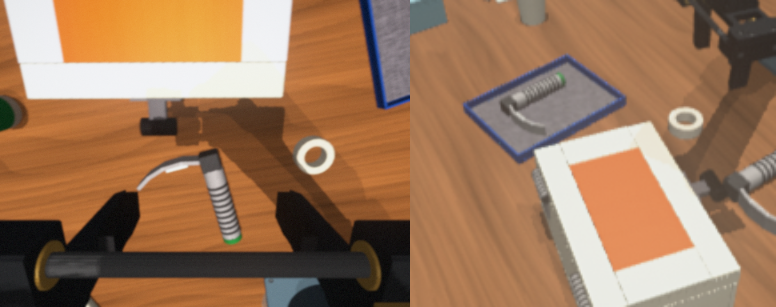

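The scope lies inside the tray, with tray coordinates for origin, tip and butt all within limits. The lid's front edge is level in the wrist view, so the tool yaw matches the box. The barrel is at (197,157), which gives (0.475,0.228). Next is the handle.

Call:
{"method": "move_arm", "body": {
  "plan": [0.009,-0.048,0,0,0,0,0,0.009,-0.065,0.04,0,0,0,0,0.009,-0.065,0.085,0,0,0,0,0.009,-0.065,0.125,0,0,0,0,0.009,-0.065,0.155,0,0,0,0],
  "force": 20
}}

```text
time: 10.95
tcp_pos: [0.4737, 0.2267, 0.1315]
ee_rot: [3.127, -0.277, -0.003]
force: [-0.0, 1.0, 0.9]
opening: 0.0882
grip_force: 0.0
```

```bash
python3 - <<'E'
from h import *
go((.4745,.229,.1),-10.2)
E
```

```text
t 10.95 shift [ 0.0005 -0.0025  0.0315] turn [0.13 0.08 0.09] dist 0.032 force [-0.   1.   0.9]
```

Call:
{"method": "move_arm", "body": {
  "plan": [0,-0.002,0.02,0,0,0,0,0,-0.002,0.031,0,0,0,0,0,-0.002,0.031,0,0,0,90,0,-0.002,0.031,0,0,0,110,0,-0.002,0.031,0,0,0,125]
}}

```text
time: 11.45
tcp_pos: [0.4751, 0.2313, 0.1041]
ee_rot: [-3.129, 0.273, -0.003]
force: [0.0, 1.2, -0.1]
opening: 0.066
grip_force: 0.0
```

Call:
{"method": "move_arm", "body": {
  "plan": [0,0,0,0,0,0,150,0,0,0,0,0,0,200,0,0,0,0,0,0,200,0,0,0,0,0,0,200]
}}

```text
time: 11.85
tcp_pos: [0.4737, 0.2262, 0.1027]
ee_rot: [3.122, -0.275, -0.003]
force: [-1.8, -11.5, 6.0]
opening: 0.0443
grip_force: 20.0
```

```bash
python3 - <<'E'
from h import *
s=bot.get_state();print(s["tcp_pos"],s["opening"],s["grip_force"],s["force"],s["wrist_torque"])
p=bot.read_camera("wrist");q=shot("scene")
cv2.imwrite("pics/w5.png",np.hstack([cv2.resize(p["pixels"],None,fx=.8,fy=.8),cv2.resize(q["pixels"][150:323,220:426],(366,307))]))
# handle arc for theta, along tool x and up, relative to shut
for th in np.arange(0,1.06,.1): print(round(th,2),np.round([.230-.230*np.cos(th)+.016*np.sin(th), .230*np.sin(th)+.016*(np.cos(th)-1)],4))
E
```

```text
[0.4736926 0.226207  0.1026865] 0.04427957982065505 19.977287874935428 [ -1.8365742  -11.54821509   5.97177373] [-2.38597046  0.25231714  0.1628669 ]
0.0 [0. 0.]
0.1 [0.0027 0.0229]
0.2 [0.0078 0.0454]
0.3 [0.015  0.0673]
0.4 [0.0244 0.0883]
0.5 [0.0358 0.1083]
0.6 [0.0492 0.1271]
0.7 [0.0644 0.1444]
0.8 [0.0812 0.1601]
0.9 [0.0996 0.1741]
1.0 [0.1192 0.1862]
```

View pics/w5.png

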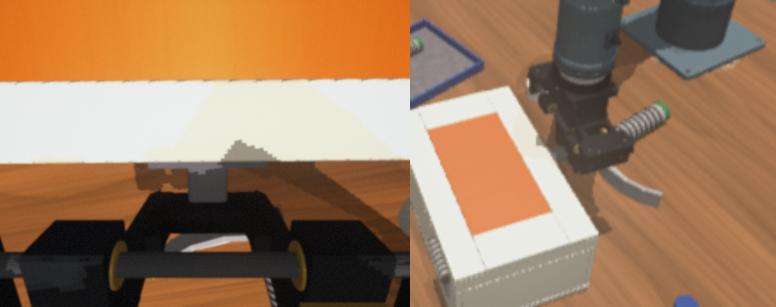

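The barrel is pinched between the pads, with opening 44.3 mm equal to the handle length. I raise it along the arc and take out the side load as I go.

Call:
{"method": "move_arm", "body": {
  "plan": [0.001,0.003,-0.014,0,0,0,200,0.004,0.003,-0.027,0,0,0,200,0.007,0.003,-0.041,0,0,0,200,0.01,0.003,-0.054,0,0,0,200,0.015,0.003,-0.067,0,0,0,200]
}}

```text
time: 12.45
tcp_pos: [0.4875, 0.2238, 0.1705]
ee_rot: [3.127, -0.273, -0.003]
force: [-0.7, -4.6, -3.7]
opening: 0.0439
grip_force: 20.0
```

```bash
cat > lid.py <<'E'
from h import *
s=bot.get_state();d=s["tcp_pos"]-np.array([.4737,.2262,.1027]);a=np.radians(-10.2)
x=d@[np.cos(a),np.sin(a),0];z=d[2];th=np.arctan2(z+.016,.230-x)-np.arctan2(.016,.23)
print("theta",round(th,3),"r",round(float(np.hypot(z+.016,.230-x)),4),"x,z",round(x,4),round(z,4),"force",np.round(s["force"],1),"grip",s["grip_force"],s["opening"])
E
python3 lid.py
```

```text
theta 0.301 r 0.2317 x,z 0.014 0.0678 force [-0.7 -4.6 -3.7] grip 20.00102669117041 0.0439327413476741
```

Call:
{"method": "move_arm", "body": {
  "plan": [0.005,0.001,-0.013,0,0,0,200,0.011,0.001,-0.025,0,0,0,200,0.018,0.001,-0.037,0,0,0,200,0.026,0.001,-0.049,0,0,0,200,0.034,0.001,-0.06,0,0,0,200]
}}

```text
time: 12.95
tcp_pos: [0.5207, 0.2182, 0.2306]
ee_rot: [3.128, -0.271, -0.004]
force: [-2.1, -4.1, -3.0]
opening: 0.0441
grip_force: 20.0
```

```bash
python3 lid.py
```

```text
theta 0.599 r 0.2323 x,z 0.0477 0.1279 force [-2.1 -4.1 -3. ] grip 20.001050736755133 0.04408575185442602
```

Call:
{"method": "move_arm", "body": {
  "plan": [0.008,0.001,-0.009,0,0,0,200,0.016,0.001,-0.017,0,0,0,200,0.024,0.001,-0.025,0,0,0,200,0.033,0.001,-0.033,0,0,0,200,0.042,0.001,-0.04,0,0,0,200]
}}

```text
time: 13.45
tcp_pos: [0.5622, 0.2111, 0.2713]
ee_rot: [-3.13, 0.271, 0.003]
force: [-5.8, -2.4, 3.3]
opening: 0.0438
grip_force: 20.0
```

```bash
python3 lid.py
```

```text
theta 0.852 r 0.2318 x,z 0.0897 0.1686 force [-5.8 -2.4  3.3] grip 20.0007613026537 0.043782442649260955
```

Call:
{"method": "move_arm", "body": {
  "plan": [0.009,0,-0.007,0,0,0,200,0.019,0,-0.013,0,0,0,200,0.029,0,-0.019,0,0,0,200,0.039,0,-0.024,0,0,0,200,0.041,0,-0.025,0,0,0,200]
}}

```text
time: 13.95
tcp_pos: [0.6048, 0.2039, 0.2971]
ee_rot: [-3.128, 0.272, -0.004]
force: [-3.8, -2.3, 5.2]
opening: 0.0438
grip_force: 20.0
```

Call:
{"method": "move_arm", "body": {
  "plan": [0,0,0,0,0,0,200,0,0,0,0,0,0,200,0,0,0,0,0,0,200]
}}

```text
time: 14.25
tcp_pos: [0.6039, 0.2041, 0.2967]
ee_rot: [-3.129, 0.272, -0.003]
force: [-2.6, -1.6, 5.6]
opening: 0.0436
grip_force: 20.0
```

```bash
python3 lid.py; python3 - <<'E'
from h import *
q=shot("side");r=bot.tip_of(q,"lid_handle")
print([(x["score"],x["at"]) for x in r]); s=bot.get_state();R=Ro.from_rotvec(s["ee_rot"]).as_matrix();g=s["tcp_pos"]-R[:,2]*.0133
c=np.array(q["R"])@g+q["t"];print(q["fx"]*c[0]/c[2]+q["cx"],q["fy"]*c[1]/c[2]+q["cy"])
E
```

```text
theta 1.065 r 0.2317 x,z 0.1321 0.194 force [-2.6 -1.6  5.6] grip 19.994324748404324 0.04358090001567753
[(0.91, [201.2, 167.2])]
200.56391716868023 164.30040533368788
```

Call:
{"method": "move_arm", "body": {
  "plan": [-0.013,0,0.007,0,0,0,200,-0.023,0,0.013,0,0,0,200,-0.033,0,0.019,0,0,0,200,-0.041,0,0.024,0,0,0,200,-0.046,0,0.0285,0,0,0,200]
}}

```text
time: 14.85
tcp_pos: [0.558, 0.2119, 0.2667]
ee_rot: [-3.129, 0.272, -0.001]
force: [-0.8, -2.1, 1.7]
opening: 0.0439
grip_force: 20.0
```

Call:
{"method": "move_arm", "body": {
  "plan": [0,0,0,0,0,0,200,0,0,0,0,0,0,200,0,0,0,0,0,0,200,0,0,0,0,0,0,200,0,0,0,0,0,0,200]
}}

```text
time: 15.35
tcp_pos: [0.5578, 0.2119, 0.2666]
ee_rot: [-3.129, 0.272, 0.0]
force: [-2.4, -0.8, 3.4]
opening: 0.0437
grip_force: 20.0
```

```bash
python3 lid.py; python3 - <<'E'
from h import *
p=shot("side");cv2.imwrite("pics/f.png",cv2.resize(p["pixels"][110:302,120:376],None,fx=3,fy=3))
E
```

```text
theta 0.824 r 0.2308 x,z 0.0853 0.1639 force [-2.4 -0.8  3.4] grip 20.00303783454001 0.04368133449795778
```

View pics/f.png

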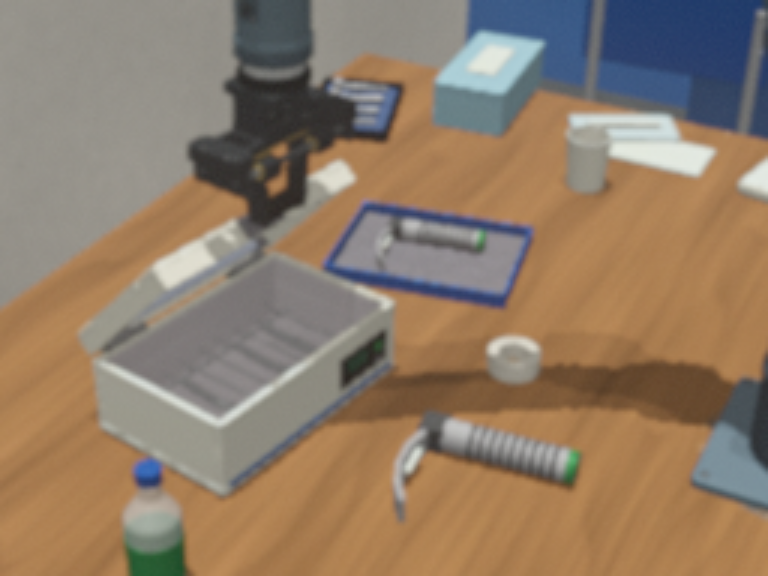

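The side view shows the lid held open by the fingers at about 0.82 rad, with the pinch near (270,215) in the crop. The scope lies in the tray, and the tape, cup and spray bottle are untouched. I'm handing the job in.

```bash
python3 -c "
from workcell import bot
print(bot.job_done())"
```

```text
the job is handed in; nothing more can be done
None
```

I handed the job in with the laryngoscope flat in the tray and the lid held by the fingers at about 0.82 rad (7° below balance), after raising it past balance to about 1.06 rad. Both lid angles are worked out from the tool position, and no verdict came back.

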